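Hold the angle gauge on its mark over the graphite bed

ROBOT

A 7-joint arm with a two-finger parallel gripper is mounted at the origin on the work surface. World frame = base frame: x ahead of the robot, y to its left, z up, the work surface at z = 0. Lengths are in m, angles in rad, forces in N, time in s.
With the tool pointing down it reaches from about 0.425 to 0.95 m from the base axis. Payload 16.7 kg.
Tool frame: the origin (TCP) lies on the centre line of the jaws, within the pads' length; the fingertips stand 8 mm ahead of it and the grasp point (between the pads) lies 11 mm behind it; z points along the fingers, y is the direction in which the jaws open and shut (so a half turn about z gives the same grasp; the last joint's range is limited). The gripper opens to 94 mm and grips with 3 to 60 N. Pads are 16 mm wide; open, the fingers measure 119 mm over their backs; the gripper's body (75 mm by 177 mm) begins 78 mm behind the grasp point.
Start: joints at [0.978, 0.426, 0.074, 1.606, -0.034, 1.111, -0.067], TCP at [0.29, -0.61, 0.213] pointing down, gripper open.
Joint ranges: [-2.85, 2.85], [-0.5, 2.14], [-1.23, 1.37], [0.21, 2.46], [-1.02, 4.16], [0.16, 2.05], [-2.73, 2.73]. Speed limits (rad/s): [1.89, 1.89, 2.39, 2.39, 3.01, 3.01, 3.01].

INTERFACE

Orientations are given as a rotation vector (axis times angle).
In Python, from workcell import ctrl, capture gives the robot as it stands.
- The arm moves only by the tool carry_out, never from a script. Its argument "series" is a list of rows, each an object of numbers: "dx", "dy", "dz": the shift along the world's x, y, z in mm; "ax", "ay", "az": the turn, a rotation vector about the world's x, y, z in rad; "gripper": the opening, from 0 (shut) to 1 (fully open). In form: [{"dx": .., "dy": .., "dz": .., "ax": .., "ay": .., "az": .., "gripper": ..}, ...]. A call has 1 to 12 rows; each row shifts and turns the commanded pose from where the row before left it; what a row does not reach is not made up. A row lasts 1/8 s, in which the tool goes at most 62.5 mm and 10.7 degrees, less where a joint would pass 70% of its speed; a pose out of reach is approached as far as the arm can. A call with a gripper value outside its range is refused whole. The fingers move at their own pace and stop on an object; "newtons" is the grip in N (left out, the last holds). Time passes only in rows, so rows that do not move let the fingers close. It gives the time, the measured TCP pose, the force and the opening at its end, in the units of the state.
- ctrl.get_obs(): the state, without advancing time (a new reading comes with each control period).
- capture(name): name is "scene" or "top" or "wrist"; returns a dict with "frame" (420x560x3 uint8, red, green, blue), "fx", "fy", "cx", "cy" (pixels), "dist" ([k1, k2, p1, p2, k3] as OpenCV has them; the pictures are not rectified), "R" (3x3) and "t" (3): a world point X has camera coordinates R X + t; the wrist camera has in their place "tool_from_camera" (4x4, takes a point from camera to tool coordinates, whose origin is the TCP and whose axes are the flange's). Camera axes: x right, y down, z forward; pixel columns grow to the right and rows downward; lengths in m; the calibration is good to about 2 mm. A picture is of the moment at which its call begins: read the wrist's pose just before it. There is no depth.
- ctrl.hand_in(): hands the job in, once; it reports no verdict.
The state is a dict: "time": time; "joint_positions": joint angles; "dq": joint speeds; "tau": joint torques, N m; "tool_pos": TCP position; "eef_rot": TCP orientation; "force": force on the tool from outside, world axes, zero at the start; "wrist_torque": the same for the moment, N m; "finger_gap": finger opening in m.
Only numpy, scipy, OpenCV 4.12 (cv2) and the standard library are available. Lean on these libraries where they do the work, as an engineer would, in place of code of your own. Each camera call takes 0.05 s, during which the arm holds its last target. There are 200 camera calls.

TASK

First press the raised edge of the black graphite pad down until the pad sits level and fully home in its firebrick bed. Then take the angle gauge by its orange handle, rest the middle of its foot on the pad's round brass stud and rock the gauge sideways until its swinging black pointer settles on the red mark, so the torch can be set to that slope. Finish while holding it still there, dial upright, pressing only lightly, with nothing but the stud under the gauge; do not let go, and leave the other things on the bench where they are.

Things in the scene. Friction and masses are not known exactly. Their poses are not given: they have to be found in the camera images.
- bed: Cream firebrick bed fixed to the bench, 150 (x) x 120 (y) x 34 high, with a recess for the black graphite pad. Origin: centre of the underside. Its -x side is the side of the pad's raised edge; it may be turned up to 0.35 rad.
- pad (a joint): Tilt of the graphite pad, rad: 0 = level, fully home, its top flush with the bed's rim 34 mm above the bench; starts raised at 0.12 to 0.22. The pad is a black plate 114 x 90 x 10 mm, hinged along its far (+x of bed) lower edge, which lies 57 mm to +x of the bed's centre and 24 mm above the bench. It is a stiff fit and stays where it is pushed; pressing at the raised edge takes about 3 to 4 N, then it meets a rigid stop.
- pad_press (a point): Point on the pad's top face to press on: midway along the raised edge, 16 mm in from it, 98 mm from the hinge. Axes: the pad's.
- stud_top (a point): Highest point of the brass stud that stands up from the pad (fixed to it), 74 mm above the bench once the pad is home, 15 mm to +x of the bed's centre, 42 mm from the hinge. The stud is 28 mm in diameter and 40 mm high over the pad, with a lower lump on its +y side; its top is a dome of 14 mm radius (dome centre 14 mm below this point), on which the gauge rocks. Axes: the pad's.
- gauge: Loose angle gauge, 160 mm wide (y), 176 mm high, about 0.3 to 0.45 kg: steel foot 44 (x) x 130 (y) x 8 mm, above it a thin white dial plate with blue edges up to 122 mm, then the orange handle. Stands upright on the bench. Origin: centre of the foot's underside; z up, dial face towards +x, and rocking is turning about its x axis.
- gauge_foot (a point): Middle of the underside of the gauge's foot: this goes on the stud's top.
- gauge_grip (a point): Grip point in the orange handle, 152 mm above the foot's underside. The handle is an upright block 26 (x) x 20 (y) x 54 mm, from 122 to 176 mm above the foot's underside; pinched across its 20 mm (along the gauge's y) it cannot turn in the grip while the gauge is rocked. The blue dial top beneath it is 160 mm long, at 122 mm.
- pointer (a joint): Angle of the free-swinging black pendulum pointer in the gauge, rad, about the gauge's +x axis at a pivot 112 mm above the foot's underside: 0 = pointing straight at the foot, positive = tip towards the gauge's +y. Gravity keeps it vertical, so with the gauge turned by a about its own +x axis it settles at -a. It swings for 1 to 2 s after a motion.
- mark (a joint): Angle of the red mark on the dial, rad, same pivot, zero and sign as the pointer; 0.12 to 0.30, it stays put. The mark is a red line 9 mm wide, 44 to 90 mm from the pivot. The pointer is on the mark when both read the same, within 0.06 rad.
- pointer_tip (a point): Tip of the black pointer, 90 mm from its pivot. Its z axis runs from the tip to the pivot.
- mark_line (a point): Middle of the red mark, 67 mm from the pivot. Its z axis runs along the mark to the pivot.
- reamer: Bystander: red-handled brass reamer, 200 mm long, lying on the left. Leave alone.
- paddle: Bystander: wooden-handled flat paddle, 240 mm long, lying on the right. Leave alone.
- frit_jar: Bystander: amber glass jar with a steel lid, 60 mm in diameter, 80 mm high, beyond the work. Leave alone.
- ornament_a: Bystander: white ornament with a ball head, 40 mm wide, 56 mm high, beyond the work. Leave alone.
- ornament_b: Bystander: green ornament with a white ball head, 40 mm wide, 56 mm high, beyond the work. Leave alone.
- tweezers: Bystander: steel tweezers with a black end, 160 mm long, lying at the far right. Leave alone.
Things that resemble listed ones, but are neither listed nor needed, are in the scene too. Of the things that look like the bed, the smaller one is meant.

How it is judged:
On the way, in this order (a step that is already met when the one before it is completed fails the run):
1. the graphite pad is pressed level and home in its bed (value of joint pad below 0.025 rad and contact force between gauge and bed below 0.05 N), for 0.2 s.
2. the gauge, lifted, rests with the middle of its foot on the stud (contact force between gauge and bed above 0.5 N and height (world z) of gauge_foot above 0.066 m and horizontal distance between gauge_foot and stud_top below 0.02 m), for 0.1 s.
At the end, for the whole second after the job is handed in: Fingers hold the gauge (>1 N), foot middle within 20 mm of the stud top in plan, at least 66 mm up, 0.5-20 N on the stud; pad within 0.025 rad of home; pointer at rest (<0.2 rad/s) within 0.06 rad of the mark; gauge still (<20 mm/s), dial upright within 0.15 rad (all of step 2 and contact force between gauge and bed below 20 N and contact force between the fingers and gauge above 1 N and value of joint pad below 0.025 rad and angle between the z axis of pointer_tip and the z axis of mark_line, either way round below 0.06 rad and velocity of joint pointer between -0.2 and 0.2 rad/s and linear speed of gauge below 0.02 m/s and angle between gauge's own x axis and vertical between 1.42 and 1.72 rad); the arm keeps its last pose, push and grip.
It fails at once if a bystander was moved more than 30 mm (distance of any of reamer, paddle, frit_jar, ornament_a, ornament_b, tweezers from where it was at the start of the episode above 0.03 m).
It also fails if it takes over 61 s, if anything falls off the work surface, if the arm or the gripper's body presses on something with over 40 N, if the wrist force passes 120 N, or if a joint passes its speed limit or range.

## Working session

There is one attempt and no reset: what is moved stays moved. The work goes in short steps, Python scripts to look and compute and a tool call to move; the robot and the scene stay as the last step left them, time stands still between calls to the robot, and variables do not carry over. Pictures are saved under pics/ and viewed, about 8 in all and at most 12, crops included, and the job is handed in when it is done.

Besides the shell and the picture viewer there is one more tool, called after ">>>" by a JSON object that holds its "method" and its "body". carry_out: Moves the arm, as the interface text tells. Its arguments: {"type":"object","properties":{"series":{"type":"array"},"newtons":{"type":"number"}},"required":["series"]}

```bash
mkdir -p pics; ls; cat > h.py <<'E'
import numpy as np, cv2, pickle
from workcell import ctrl, capture
from scipy.spatial.transform import Rotation as Rot
def cap(name, fn=None):
    o=ctrl.get_obs(); c=capture(name)
    if name=="wrist":
        T=np.array(c["tool_from_camera"]); Rw=Rot.from_rotvec(o["eef_rot"]).as_matrix()
        M=Rw@T[:3,:3]; p=Rw@T[:3,3]+np.array(o["tool_pos"])
        c["R"]=M.T; c["t"]=-M.T@p
    c["R"]=np.array(c["R"]); c["t"]=np.array(c["t"]).ravel()
    c["K"]=np.array([[c["fx"],0,c["cx"]],[0,c["fy"],c["cy"]],[0,0,1.]]); c["dist"]=np.array(c["dist"],float)
    if fn:
        cv2.imwrite("pics/"+fn+".png",c["frame"][:,:,::-1]); pickle.dump(c,open("pics/"+fn+".pkl","wb"))
    return c
def load(fn): return pickle.load(open("pics/"+fn+".pkl","rb"))
def ray(c,uv):
    n=cv2.undistortPoints(np.array(uv,float).reshape(-1,1,2),c["K"],c["dist"]).reshape(-1,2)
    d=np.c_[n,np.ones(len(n))]@c["R"]; return -c["R"].T@c["t"],d
def plane(c,uv,z):
    o,d=ray(c,uv); return o+d*((z-o[2])/d[:,2])[:,None]
def proj(c,X):
    return cv2.projectPoints(np.array(X,float).reshape(-1,1,3),cv2.Rodrigues(c["R"])[0],c["t"],c["K"],c["dist"])[0].reshape(-1,2)
def tri(c1,u1,c2,u2):
    o1,d1=ray(c1,u1);o2,d2=ray(c2,u2);d1=d1[0];d2=d2[0]
    s=np.linalg.lstsq(np.c_[d1,-d2],o2-o1,rcond=None)[0]
    a=o1+s[0]*d1;b=o2+s[1]*d2; return (a+b)/2,np.linalg.norm(a-b)
E
python3 - <<'E'
from h import *
a=cap("scene","s0");b=cap("top","t0")
print(ctrl.get_obs())
for c in(a,b): print(-c["R"].T@c["t"],c["R"][2])
E
```

```text
pics
{'time': 0.1, 'joint_positions': array([ 0.97749824,  0.42664741,  0.07383797,  1.60649396, -0.03409524,
        1.11082641, -0.06710698]), 'dq': array([-0.00041523, -0.00069825,  0.00060422, -0.00084474,  0.00093276,
       -0.00084638, -0.00071493]), 'tau': array([ 1.08472016e-02, -9.37457657e+01,  3.67745072e+00, -4.55040193e+01,
       -4.85982641e-02,  1.67338323e-02, -9.11200630e-06]), 'tool_pos': array([ 0.28965258, -0.60928436,  0.21288155]), 'eef_rot': array([-3.06352794e+00, -6.91141349e-01,  4.98437008e-04]), 'force': array([-0.54005943, -0.37233922, -0.04622854]), 'wrist_torque': array([0.03487554, 0.04006181, 0.00610703]), 'finger_gap': 0.09425752319456937}
[ 1.12660118 -0.56534188  0.66697387] [-0.62338812  0.56008506 -0.54561156]
[ 0.31447522 -0.02123923  1.22433062] [ 0.14794111  0.02834848 -0.9885898 ]
```

View pics/s0.png

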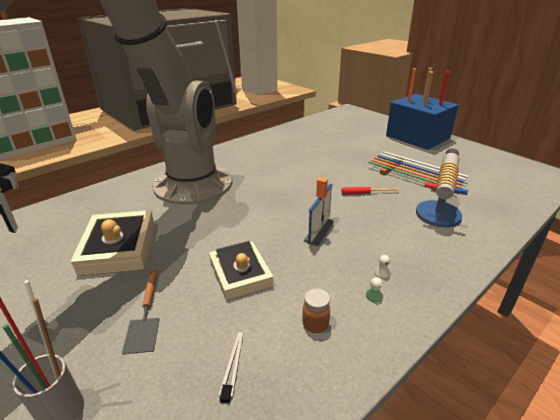

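View pics/t0.png

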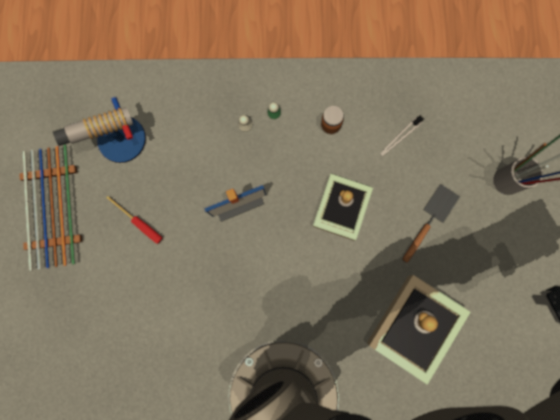

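Two beds look alike: a small one at scene (241,268) / top (344,207), and a large one at scene (115,240) / top (420,328). The task says the smaller one, so it is the first. The gauge is at scene (320,210) / top (235,200). Next I measure and take an enlarged crop.

```bash
python3 - <<'E'
from h import *
a=load("s0");b=load("t0")
f=b["frame"]; hsv=cv2.cvtColor(f,cv2.COLOR_RGB2HSV)
def win(m,x0,y0,x1,y1):
    o=np.zeros_like(m);o[y0:y1,x0:x1]=m[y0:y1,x0:x1];return o
print(hsv[200,366],hsv[228,330],hsv[240,300],hsv[196,232],hsv[192,250])
m=win(cv2.inRange(hsv,(15,20,130),(60,255,255)),305,165,385,250)
p=np.argwhere(m)[:,::-1].astype(float); 
h=cv2.convexHull(p.astype(np.float32)).reshape(-1,2)
P=plane(b,h,0.034)[:,:2]
r=cv2.minAreaRect(P.astype(np.float32)*1000);print("bed",len(p),r)
def cen(c,lo,hi,w):
    g=cv2.cvtColor(c["frame"],cv2.COLOR_RGB2HSV); m=win(cv2.inRange(g,lo,hi),*w); q=np.argwhere(m)[:,::-1]; print(len(q),q.mean(0)if len(q)else 0); return q
qa=cen(a,(3,150,120),(18,255,255),(305,165,340,205));qb=cen(b,(3,150,100),(18,255,255),(222,183,245,208))
print("handle",tri(a,qa.mean(0),b,qb.mean(0)))
bl=cen(b,(105,120,40),(125,255,255),(195,180,280,220))
B=plane(b,bl,.122);v=cv2.fitLine(B[:,:2].astype(np.float32),cv2.DIST_HUBER,0,.01,.01).ravel();t=(B[:,:2]-v[2:])@v[:2]
print("blue",v,t.min(),t.max(), v[2:]+v[:2]*(t.min()+t.max())/2)
A=cv2.resize(a["frame"][170:305,200:345],None,fx=4,fy=4,interpolation=3)
cv2.imwrite("pics/c1.png",A[:,:,::-1])
E
```

```text
[ 38  59 200] [ 39  56 202] [ 22  50 138] [ 17 167 183] [106 136 107]
bed 5307 ((500.8262939453125, -165.69375610351562), (215.7482147216797, 230.44468688964844), 89.93568420410156)
180 [321.34444444 187.35      ]
90 [231.9        195.85555556]
handle (array([0.50790332, 0.1251041 , 0.15100831]), np.float64(0.00036346578149646226))
90 [234.3        197.87777778]
blue [ 0.38533545 -0.9227766   0.5081145   0.12295622] -0.07652755318960477 0.0750181975016191 [0.50782371 0.12365262]
```

View pics/c1.png

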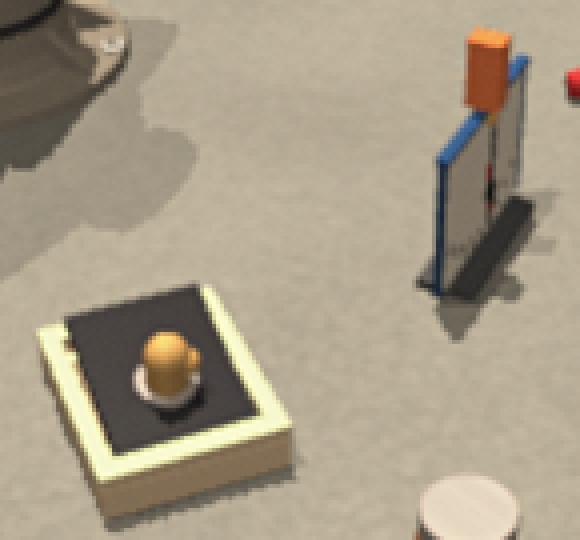

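The crop shows the small bed with its pad and studded dome, and the gauge with its dial and red mark facing the scene camera (about +x). I still need the bed's pose, so I tighten its mask.

```bash
python3 - <<'E'
from h import *
b=load("t0");hsv=cv2.cvtColor(b["frame"],cv2.COLOR_RGB2HSV)
m=np.zeros(hsv.shape[:2],np.uint8);m[165:250,305:385]=cv2.inRange(hsv,(28,30,150),(60,255,255))[165:250,305:385]
n,l,s,_=cv2.connectedComponentsWithStats(m);k=1+s[1:,4].argmax();p=np.argwhere(l==k)[:,::-1]
P=plane(b,p,.034)[:,:2].astype(np.float32)*1000
r=cv2.minAreaRect(P);print(len(p),r);bx=cv2.boxPoints(r);print(bx)
print(proj(b,np.c_[bx/1000,np.full(4,.034)]))
m2=np.zeros_like(m);m2[165:250,305:385]=cv2.inRange(hsv,(10,130,100),(24,255,255))[165:250,305:385]
q=np.argwhere(m2)[:,::-1];print("brass",len(q),q.mean(0),plane(b,q.mean(0),.07))
print(ctrl.get_obs()["joint_positions"])
E
```

```text
1093 ((501.894287109375, -160.56692504882812), (123.25279998779297, 151.32244873046875), 71.5086669921875)
[[ 410.59384 -195.01485]
 [ 554.1037  -243.00847]
 [ 593.1947  -126.119  ]
 [ 449.68488  -78.12538]]
[[356.51838153 239.93733738]
 [373.29613659 187.17046368]
 [329.99351444 173.01844504]
 [312.59492669 225.18439129]]
brass 111 [346.1981982  195.68468468] [[ 0.52389104 -0.16482597  0.07      ]]
[ 0.97749824  0.42664741  0.07383797  1.60649396 -0.03409524  1.11082641
 -0.06710698]
```

Bed centre is (0.502, -0.161) with yaw -0.32, and its size matches (151 x 123). The brass is at (0.524, -0.165), where I expected (0.516, -0.166) raised by the tilt. The press point is about (0.463, -0.148). I move above it with the gripper shut.

>>> {"method": "carry_out", "body": {"series": [{"dx": 8, "dy": 22, "dz": 5, "gripper": 0}, {"dx": 17, "dy": 45, "dz": 5}, {"dx": 18, "dy": 48, "dz": 5}, {"dx": 18, "dy": 48}, {"dx": 18, "dy": 48}, {"dx": 18, "dy": 48}, {"dx": 18, "dy": 48}, {"dx": 18, "dy": 48}, {"dx": 18, "dy": 48}, {"dx": 15, "dy": 38}, {"dx": 7, "dy": 20}, {}], "newtons": 20}}

```text
invalid input
```

```bash
python3 - <<'E'
from h import *
c=cap("wrist","w1");o=ctrl.get_obs();print(o["time"],o["tool_pos"],o["eef_rot"],o["finger_gap"],o["joint_positions"])
print(proj(c,[[.463,-.148,.051],[.516,-.166,.08]]))
E
```

```text
0.15 [ 0.2896638  -0.60936084  0.21297369] [-3.06373776e+00 -6.91141828e-01  4.41888604e-04] 0.09401531202604715 [ 0.97749707  0.42657313  0.07387796  1.60640015 -0.03407862  1.11078899
 -0.06711109]
[[ -41.97189147 -121.32973378]
 [   8.67326859 -132.10203353]]
```

View pics/w1.png

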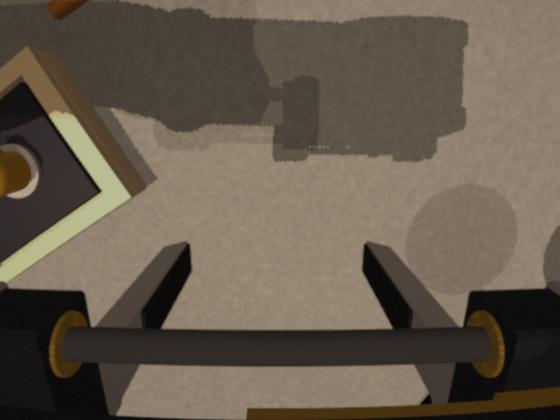

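The move was refused, so that picture only shows the larger bed from the start pose. I resend with every key in each row.

>>> {"method": "carry_out", "body": {"series": [{"dx": 8, "dy": 22, "dz": 5, "ax": 0, "ay": 0, "az": 0, "gripper": 0}, {"dx": 17, "dy": 45, "dz": 5, "ax": 0, "ay": 0, "az": 0, "gripper": 0}, {"dx": 18, "dy": 48, "dz": 5, "ax": 0, "ay": 0, "az": 0, "gripper": 0}, {"dx": 18, "dy": 48, "dz": 0, "ax": 0, "ay": 0, "az": 0, "gripper": 0}, {"dx": 18, "dy": 48, "dz": 0, "ax": 0, "ay": 0, "az": 0, "gripper": 0}, {"dx": 18, "dy": 48, "dz": 0, "ax": 0, "ay": 0, "az": 0, "gripper": 0}, {"dx": 18, "dy": 48, "dz": 0, "ax": 0, "ay": 0, "az": 0, "gripper": 0}, {"dx": 18, "dy": 48, "dz": 0, "ax": 0, "ay": 0, "az": 0, "gripper": 0}, {"dx": 18, "dy": 48, "dz": 0, "ax": 0, "ay": 0, "az": 0, "gripper": 0}, {"dx": 15, "dy": 38, "dz": 0, "ax": 0, "ay": 0, "az": 0, "gripper": 0}, {"dx": 7, "dy": 20, "dz": 0, "ax": 0, "ay": 0, "az": 0, "gripper": 0}, {"dx": 0, "dy": 0, "dz": 0, "ax": 0, "ay": 0, "az": 0, "gripper": 0}], "newtons": 20}}

```text
time: 1.65
tool_pos: [0.4629, -0.1465, 0.2287]
eef_rot: [3.063, 0.697, 0.0]
force: [0.1, -0.6, -0.2]
finger_gap: 0.0002
```

```bash
python3 - <<'E'
from h import *
c=cap("wrist","w1");o=ctrl.get_obs();print(o["time"],o["tool_pos"],o["eef_rot"],o["finger_gap"],o["force"],o["joint_positions"])
print(proj(c,[[.463,-.148,.051],[.516,-.166,.08]]))
E
```

```text
1.7 [ 0.46250835 -0.14788037  0.22858513] [3.06373795e+00 6.93943848e-01 1.68405252e-05] 0.0007789959634586355 [-0.12747045 -0.70267121  0.61394426] [ 0.39101604  0.11157148 -0.23028243  1.98916442  0.02966706  1.04386697
 -0.97811233]
[[277.7816379  192.92693681]
 [321.10152648 156.5178477 ]]
```

View pics/w1.png

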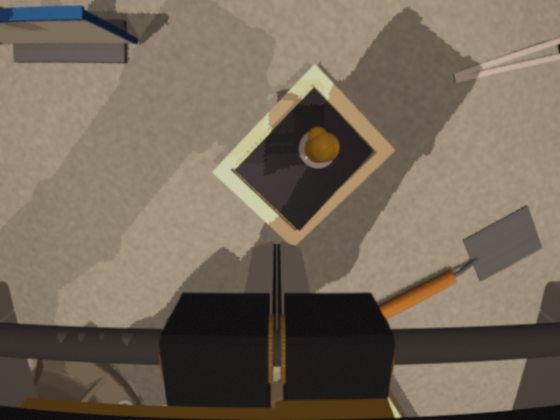

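The press point projects at (278,193), just inside the pad's raised lower-left edge (midpoint about (265,201)). The stud is at (322,147) and the lump at (316,132). Now I go down.

>>> {"method": "carry_out", "body": {"series": [{"dx": 0, "dy": 0, "dz": -40, "ax": 0, "ay": 0, "az": 0, "gripper": 0}, {"dx": 0, "dy": 0, "dz": -50, "ax": 0, "ay": 0, "az": 0, "gripper": 0}, {"dx": 0, "dy": 0, "dz": -40, "ax": 0, "ay": 0, "az": 0, "gripper": 0}, {"dx": 0, "dy": 0, "dz": -20, "ax": 0, "ay": 0, "az": 0, "gripper": 0}, {"dx": 0, "dy": 0, "dz": -8, "ax": 0, "ay": 0, "az": 0, "gripper": 0}, {"dx": 0, "dy": 0, "dz": -6, "ax": 0, "ay": 0, "az": 0, "gripper": 0}, {"dx": 0, "dy": 0, "dz": -6, "ax": 0, "ay": 0, "az": 0, "gripper": 0}, {"dx": 0, "dy": 0, "dz": -6, "ax": 0, "ay": 0, "az": 0, "gripper": 0}, {"dx": 0, "dy": 0, "dz": -4, "ax": 0, "ay": 0, "az": 0, "gripper": 0}, {"dx": 0, "dy": 0, "dz": -3, "ax": 0, "ay": 0, "az": 0, "gripper": 0}, {"dx": 0, "dy": 0, "dz": 0, "ax": 0, "ay": 0, "az": 0, "gripper": 0}]}}

```text
time: 3.08
tool_pos: [0.4629, -0.1486, 0.0453]
eef_rot: [-3.064, -0.691, -0.0]
force: [0.1, -0.2, 0.0]
finger_gap: 0.0004
```

>>> {"method": "carry_out", "body": {"series": [{"dx": 0, "dy": 0, "dz": -2, "ax": 0, "ay": 0, "az": 0, "gripper": 0}, {"dx": 0, "dy": 0, "dz": -1, "ax": 0, "ay": 0, "az": 0, "gripper": 0}, {"dx": 0, "dy": 0, "dz": -1, "ax": 0, "ay": 0, "az": 0, "gripper": 0}, {"dx": 0, "dy": 0, "dz": -1, "ax": 0, "ay": 0, "az": 0, "gripper": 0}]}}

```text
time: 3.58
tool_pos: [0.463, -0.1486, 0.0416]
eef_rot: [3.064, 0.691, 0.0]
force: [-13.5, 5.1, 46.3]
finger_gap: 0.0004
```

>>> {"method": "carry_out", "body": {"series": [{"dx": 0, "dy": 0, "dz": 3, "ax": 0, "ay": 0, "az": 0, "gripper": 0}, {"dx": 0, "dy": 0, "dz": 37, "ax": 0, "ay": 0, "az": 0, "gripper": 0}, {"dx": 0, "dy": 0, "dz": 50, "ax": 0, "ay": 0, "az": 0, "gripper": 0}, {"dx": 0, "dy": 0, "dz": 50, "ax": 0, "ay": 0, "az": 0, "gripper": 0}, {"dx": 0, "dy": 20, "dz": 50, "ax": 0, "ay": 0, "az": -0.05, "gripper": 0.5}, {"dx": 7, "dy": 45, "dz": 28, "ax": 0, "ay": 0, "az": 0, "gripper": 0.7}, {"dx": 8, "dy": 50, "dz": 10, "ax": 0, "ay": 0, "az": 0, "gripper": 0.8}, {"dx": 8, "dy": 50, "dz": 0, "ax": 0, "ay": 0, "az": 0, "gripper": 0.8}, {"dx": 8, "dy": 50, "dz": 0, "ax": 0, "ay": 0, "az": 0, "gripper": 0.8}, {"dx": 8, "dy": 40, "dz": 0, "ax": 0, "ay": 0, "az": 0, "gripper": 0.8}, {"dx": 6, "dy": 18, "dz": 0, "ax": 0, "ay": 0, "az": 0, "gripper": 0.8}, {"dx": 0, "dy": 0, "dz": 0, "ax": 0, "ay": 0, "az": 0, "gripper": 0.8}]}}

```text
time: 5.08
tool_pos: [0.5078, 0.1257, 0.2683]
eef_rot: [-3.08, -0.618, 0.0]
force: [0.0, -0.2, 0.1]
finger_gap: 0.0744
```

```bash
python3 - <<'E'
from h import *
c=cap("wrist","w2");s=cap("scene","s2");o=ctrl.get_obs();print(o["time"],o["tool_pos"],o["eef_rot"],o["finger_gap"],o["force"],o["joint_positions"])
print(proj(c,[[.508,.124,.176],o["tool_pos"]]))
S=cv2.resize(s["frame"][170:305,200:345],None,fx=2.7,fy=2.7,interpolation=3)[:364]
W=cv2.resize(c["frame"],(400,300))
h=max(S.shape[0],300);im=np.zeros((h,S.shape[1]+400,3),np.uint8);im[:S.shape[0],:S.shape[1]]=S;im[:300,S.shape[1]:]=W
cv2.imwrite("pics/c2.png",im[:,:,::-1])
Y=Rot.from_rotvec(o["eef_rot"]).as_matrix();print(Y[:,1])
E
```

```text
5.175 [0.50766625 0.12371334 0.26827283] [ 3.08081154e+00  6.13951581e-01 -5.53397939e-04] 0.07515035809361088 [ 0.43932818 -0.16855909 -0.61044107] [ 0.05386144  0.15860349 -0.46256413  1.85437955  0.0775497   1.14655807
 -1.61306532]
[[278.65777946 216.11153111]
 [279.88488572 265.11387747]]
[ 3.83341054e-01 -9.23606853e-01  1.29037832e-04]
```

View pics/c2.png

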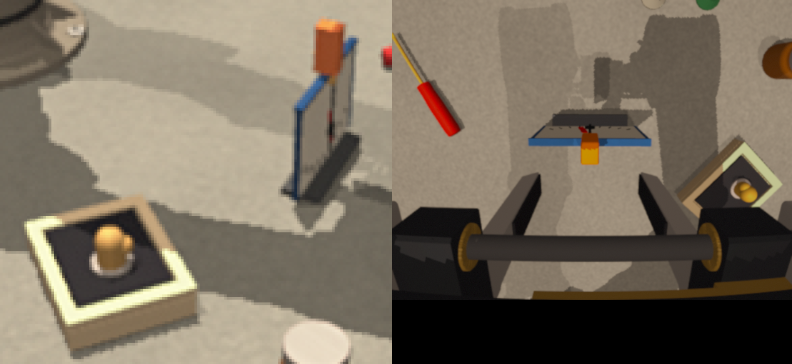

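The pad now looks level in the scene crop. In the wrist half, the handle sits where predicted, about (277,210) in the full frame. The dial faces the camera, with red just left of the black pointer (+y). I descend, grip, and measure the mark from this view.

>>> {"method": "carry_out", "body": {"series": [{"dx": 0, "dy": 0, "dz": -40, "ax": 0, "ay": 0, "az": 0, "gripper": 0.8}, {"dx": 0, "dy": 0, "dz": -45, "ax": 0, "ay": 0, "az": 0, "gripper": 0.8}, {"dx": 0, "dy": 0, "dz": -30, "ax": 0, "ay": 0, "az": 0, "gripper": 0.8}, {"dx": 0, "dy": 0, "dz": -12, "ax": 0, "ay": 0, "az": 0, "gripper": 0.8}, {"dx": 0, "dy": 0, "dz": 0, "ax": 0, "ay": 0, "az": 0, "gripper": 0.5}, {"dx": 0, "dy": 0, "dz": 0, "ax": 0, "ay": 0, "az": 0, "gripper": 0.1}, {"dx": 0, "dy": 0, "dz": 0, "ax": 0, "ay": 0, "az": 0, "gripper": 0.1}, {"dx": 0, "dy": 0, "dz": 0, "ax": 0, "ay": 0, "az": 0, "gripper": 0.1}, {"dx": 0, "dy": 0, "dz": 0, "ax": 0, "ay": 0, "az": 0, "gripper": 0.1}], "newtons": 40}}

```text
time: 6.3
tool_pos: [0.5079, 0.1244, 0.1417]
eef_rot: [3.081, 0.614, 0.001]
force: [0.1, -0.5, -0.7]
finger_gap: 0.0289
```

```bash
cat > dial.py <<'E'
from h import *
# dial reading: origin g (foot middle), axes X(normal),Y,Z of the gauge; red/black pixels cast on the dial plane
def dial(c,g,X,Y,Z,off):
    o,_=ray(c,[[0,0]]);hsv=cv2.cvtColor(c["frame"],cv2.COLOR_RGB2HSV)
    v,u=np.mgrid[0:420,0:560];uv=np.c_[u.ravel(),v.ravel()];o,d=ray(c,uv)
    P0=g+off*X;s=((P0-o)@X)/(d@X);P=o+d*s[:,None]-P0;y=P@Y;r=.112-P@Z;rad=np.hypot(y,r);th=np.arctan2(y,r)
    hh,ss,vv=hsv.reshape(-1,3).T.astype(int)
    reg=(s>0)&(rad>.044)&(rad<.09)&(abs(th)<.5)
    red=reg&((hh<6)|(hh>173))&(ss>150)&(vv>60); blk=reg&(vv<45)
    for n,k in(("red",red),("black",blk)):
        # slope fit through pivot
        print(n,k.sum(),"median angle",np.round(np.median(th[k]),3) if k.sum() else None,"pix",uv[k].mean(0).round(1) if k.sum() else None, "th range",np.round(np.percentile(th[k],[5,95]),3) if k.sum() else None)
E
python3 - <<'E'
from dial import *
o=ctrl.get_obs();print(o["time"],o["tool_pos"],o["finger_gap"],o["force"])
Y=np.array([-.384,.923,0]);Z=np.array([0,0,1.]);X=np.cross(Y,Z);print(X)
c3=cap("wrist","w3")
for c in(load("w2"),c3):
  for off in(.002,.005): dial(c,np.array([.508,.1245,0]),X,Y,Z,off)
im=np.hstack([cv2.resize(load("w2")["frame"][140:240,180:380],None,fx=2,fy=2,interpolation=3),c3["frame"][0:200,80:480]])
cv2.imwrite("pics/c3.png",im[:,:,::-1])
E
```

```text
6.3 [0.50790278 0.12441676 0.14171939] 0.028883719038132333 [ 0.0851108  -0.47896923 -0.66375263]
[ 0.923  0.384 -0.   ]
red 51 median angle 0.163 pix [267.8 182.4] th range [0.1   0.229]
black 25 median angle 0.012 pix [276.6 180.4] th range [-0.043  0.071]
red 55 median angle 0.197 pix [266.1 180.4] th range [0.133 0.274]
black 48 median angle 0.014 pix [276.7 178.7] th range [-0.063  0.09 ]
red 171 median angle 0.175 pix [261.5 211.5] th range [0.112 0.241]
black 129 median angle 0.021 pix [274.8 209.2] th range [-0.064  0.092]
red 169 median angle 0.198 pix [260.4 209.5] th range [0.13 0.27]
black 152 median angle 0.019 pix [274.9 206.8] th range [-0.071  0.102]
```

View pics/c3.png

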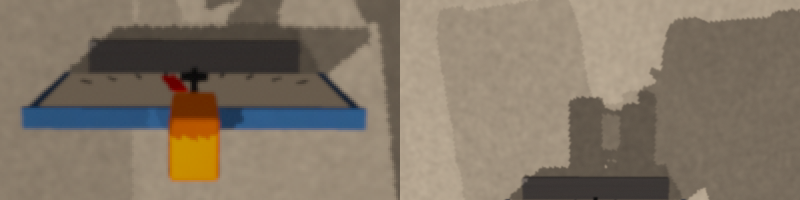

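The mark reads about 0.17–0.20 by pixel casting, and the vertical pointer reads about 0.015. The jaws were still closing at 29 mm. I let them close and re-measure the stud now that the pad is home.

>>> {"method": "carry_out", "body": {"series": [{"dx": 0, "dy": 0, "dz": 0, "ax": 0, "ay": 0, "az": 0, "gripper": 0.1}, {"dx": 0, "dy": 0, "dz": 0, "ax": 0, "ay": 0, "az": 0, "gripper": 0.1}, {"dx": 0, "dy": 0, "dz": 0, "ax": 0, "ay": 0, "az": 0, "gripper": 0.1}], "newtons": 40}}

```text
time: 6.72
tool_pos: [0.5076, 0.1244, 0.1413]
eef_rot: [-3.081, -0.615, 0.001]
force: [0.2, 0.2, -2.9]
finger_gap: 0.0197
```

```bash
python3 - <<'E'
from h import *
b=cap("top","t4");a=cap("scene","s4");o=ctrl.get_obs();print(o["finger_gap"],o["force"],o["tool_pos"])
def brass(c,w):
    h=cv2.cvtColor(c["frame"],cv2.COLOR_RGB2HSV);m=np.zeros(h.shape[:2],np.uint8);x0,y0,x1,y1=w
    m[y0:y1,x0:x1]=cv2.inRange(h,(10,130,80),(24,255,255))[y0:y1,x0:x1];return np.argwhere(m)[:,::-1]
p=brass(b,(325,180,365,215));q=brass(a,(225,245,262,280));print(len(p),p.mean(0),len(q),q.mean(0))
print(plane(b,p.mean(0),.058),plane(a,q.mean(0),.055))
for X in([.5162,-.1658,.074],[.5162,-.1658,.06]):print(proj(a,X),proj(b,X))
print("q bbox",q.min(0),q.max(0),"p",p.min(0),p.max(0))
hsv=cv2.cvtColor(b["frame"],cv2.COLOR_RGB2HSV)
m=np.zeros(hsv.shape[:2],np.uint8);m[165:250,305:385]=cv2.inRange(hsv,(28,30,150),(60,255,255))[165:250,305:385]
n,l,s,_=cv2.connectedComponentsWithStats(m);k=1+s[1:,4].argmax()
print(cv2.minAreaRect(plane(b,np.argwhere(l==k)[:,::-1],.034)[:,:2].astype(np.float32)*1000))
E
```

```text
0.019877073870482063 [-0.03430631 -0.06505105 -3.22221454] [0.50765709 0.12434489 0.14129707]
95 [344.69473684 198.29473684] 168 [241.05357143 260.7797619 ]
[[ 0.51902663 -0.16223736  0.058     ]] [[ 0.51443625 -0.16091491  0.055     ]]
[[239.34916459 255.96727656]] [[346.80249548 198.30866074]]
[[239.73821806 260.42160776]] [[346.14987858 199.22097758]]
q bbox [235 253] [248 269] p [339 194] [350 204]
((524.9908447265625, -167.4317626953125), (125.6386489868164, 106.0401611328125), 71.16600799560547)
```

Stud is at about (0.517, -0.165); both views agree once the lump's bias is allowed for. The grip is 19.8 mm, which is the handle's width. I lift, turn the yaw by -0.394 so the gauge's axes match the world, and carry it above the stud.

>>> {"method": "carry_out", "body": {"series": [{"dx": 0, "dy": 0, "dz": 15, "ax": 0, "ay": 0, "az": 0, "gripper": 0.1}, {"dx": 0, "dy": 0, "dz": 35, "ax": 0, "ay": 0, "az": 0, "gripper": 0.1}, {"dx": 0, "dy": 0, "dz": 40, "ax": 0, "ay": 0, "az": 0, "gripper": 0.1}, {"dx": 0, "dy": -10, "dz": 30, "ax": 0, "ay": 0, "az": -0.05, "gripper": 0.1}, {"dx": 1, "dy": -30, "dz": 0, "ax": 0, "ay": 0, "az": -0.08, "gripper": 0.1}, {"dx": 1, "dy": -40, "dz": 0, "ax": 0, "ay": 0, "az": -0.08, "gripper": 0.1}, {"dx": 2, "dy": -45, "dz": 0, "ax": 0, "ay": 0, "az": -0.08, "gripper": 0.1}, {"dx": 2, "dy": -45, "dz": 0, "ax": 0, "ay": 0, "az": -0.06, "gripper": 0.1}, {"dx": 2, "dy": -40, "dz": 0, "ax": 0, "ay": 0, "az": -0.044, "gripper": 0.1}, {"dx": 1, "dy": -30, "dz": 0, "ax": -0.05, "ay": 0, "az": 0, "gripper": 0.1}, {"dx": 0, "dy": -15, "dz": 0, "ax": -0.07, "ay": 0, "az": 0, "gripper": 0.1}, {"dx": 0, "dy": -6, "dz": 0, "ax": -0.06, "ay": 0, "az": 0, "gripper": 0.1}], "newtons": 40}}

```text
time: 8.32
tool_pos: [0.5157, -0.1389, 0.2608]
eef_rot: [2.959, -0.006, -0.002]
force: [-0.0, 0.5, -4.1]
finger_gap: 0.0197
```

>>> {"method": "carry_out", "body": {"series": [{"dx": 0, "dy": 0, "dz": 0, "ax": 0, "ay": 0, "az": 0, "gripper": 0.1}, {"dx": 0, "dy": 0, "dz": 0, "ax": 0, "ay": 0, "az": 0, "gripper": 0.1}, {"dx": 0, "dy": 0, "dz": 0, "ax": 0, "ay": 0, "az": 0, "gripper": 0.1}, {"dx": 0, "dy": 0, "dz": 0, "ax": 0, "ay": 0, "az": 0, "gripper": 0.1}, {"dx": 0, "dy": 0, "dz": 0, "ax": 0, "ay": 0, "az": 0, "gripper": 0.1}, {"dx": 0, "dy": 0, "dz": 0, "ax": 0, "ay": 0, "az": 0, "gripper": 0.1}, {"dx": 0, "dy": 0, "dz": 0, "ax": 0, "ay": 0, "az": 0, "gripper": 0.1}, {"dx": 0, "dy": 0, "dz": 0, "ax": 0, "ay": 0, "az": 0, "gripper": 0.1}, {"dx": 0, "dy": 0, "dz": 0, "ax": 0, "ay": 0, "az": 0, "gripper": 0.1}, {"dx": 0, "dy": 0, "dz": 0, "ax": 0, "ay": 0, "az": 0, "gripper": 0.1}, {"dx": 0, "dy": 0, "dz": 0, "ax": 0, "ay": 0, "az": 0, "gripper": 0.1}, {"dx": 0, "dy": 0, "dz": 0, "ax": 0, "ay": 0, "az": 0, "gripper": 0.1}]}}

```text
time: 9.82
tool_pos: [0.5168, -0.1366, 0.2615]
eef_rot: [2.962, -0.0, 0.0]
force: [0.0, 0.1, -3.6]
finger_gap: 0.0195
```

```bash
cat >> dial.py <<'E'
def pose(o):
    M=Rot.from_rotvec(o["eef_rot"]).as_matrix();Z=-M[:,2];Y=-M[:,1]*np.sign(M[1,1])*-1
    X=np.cross(Y,Z);g=np.array(o["tool_pos"])-.1413*Z
    return g,X,Y,Z
E
python3 - <<'E'
from dial import *
o=ctrl.get_obs();s=cap("scene","s5");w=cap("wrist","w5");g,X,Y,Z=pose(o)
print(o["time"],o["tool_pos"],o["force"],o["finger_gap"],"\nfoot",g,"X",X,"Y",Y,"Z",Z)
for c in(s,w): dial(c,g,X,Y,Z,.003)
p=proj(s,g+.08*Z)[0].astype(int);print(p,o["joint_positions"])
A=cv2.resize(s["frame"][p[1]-50:p[1]+50,p[0]-50:p[0]+50],None,fx=5,fy=5,interpolation=3)
cv2.imwrite("pics/c5.png",A[:,:,::-1])
E
```

```text
9.825 [ 0.5168206  -0.1365805   0.26147786] [ 0.04232717  0.1366119  -3.62741441] 0.01946068087234362 
foot [ 0.51682982 -0.16187173  0.12245972] X [ 9.99999972e-01 -2.12066577e-04  1.04914292e-04] Y [ 2.27420474e-04  9.83850943e-01 -1.78989584e-01] Z [-6.52623164e-05  1.78989603e-01  9.83850963e-01]
red 23 median angle 0.152 pix [245.6 222.1] th range [0.132 0.206]
black 21 median angle 0.235 pix [247.  219.3] th range [0.142 0.32 ]
red 48 median angle 0.213 pix [261.  214.7] th range [0.177 0.251]
black 161 median angle 0.141 pix [263.4 208.7] th range [0.072 0.23 ]
[242 208] [ 0.24674174  0.15065978 -0.25579277  1.8823718   0.24187014  1.12605551
 -1.68317321]
```

View pics/c5.png

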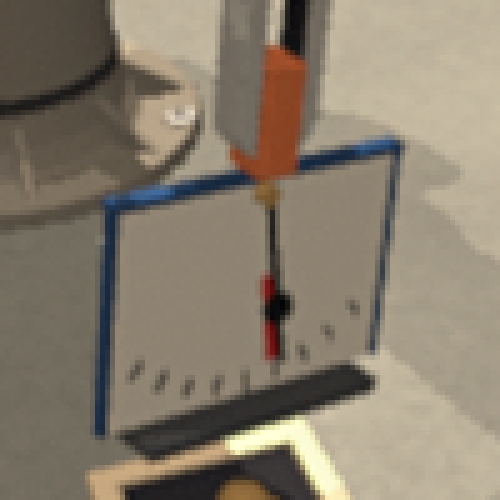

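The crop shows the gauge held tilted in the air. The pointer (281,340) hangs over the red mark (268,275)–(272,360), with the bed below. I refine the mark angle from the unobscured wrist view w3, choosing the plane offset so the red spans the known 44–90 mm radii.

```bash
python3 - <<'E'
from dial import *
c=load("w3");Yv=np.array([-.384,.923,0]);Z=np.array([0,0,1.]);X=np.cross(Yv,Z);g=np.array([.5077,.1244,0])
hsv=cv2.cvtColor(c["frame"],cv2.COLOR_RGB2HSV)
m=cv2.inRange(hsv,(0,130,50),(7,255,255))|cv2.inRange(hsv,(172,130,50),(180,255,255))
m[:,:230]=0;m[:,330:]=0;m[:180]=0;m[240:]=0
uv=np.argwhere(m)[:,::-1];print(len(uv),uv.min(0),uv.max(0))
o,d=ray(c,uv)
for off in(.001,.003,.005,.008):
    P0=g+off*X;P=o+d*(((P0-o)@X)/(d@X))[:,None]-P0;y=P@Yv;r=.112-P@Z
    k=abs(y-np.median(y))<.02
    rho=np.hypot(y,r)[k];A=np.polyfit(r[k],y[k],1)
    box=cv2.minAreaRect((np.c_[y[k],r[k]]*1000).astype(np.float32))
    print(off,k.sum(),"rho",rho.min(),rho.max(),"fit",A,"mean th",np.arctan2(y[k],r[k]).mean(),"centroid th",np.arctan2(y[k].mean(),r[k].mean()),box)
z=np.hstack([cv2.resize(load(n)["frame"][178:248,220:330],(400,255),interpolation=3) for n in("w3","w5")])
cv2.imwrite("pics/c6.png",z[:,:,::-1])
E
```

```text
210 [252 202] [270 219]
0.001 210 rho 0.052121448485201796 0.10576423755959857 fit [0.15729446 0.00075323] mean th 0.1658285410855781 centroid th 0.16566634849130746 ((12.733943939208984, 77.79473114013672), (53.82966995239258, 10.696775436401367), 80.71562194824219)
0.003 210 rho 0.04548541107171614 0.0975893656043214 fit [0.15729446 0.00158324] mean th 0.17923938581615328 centroid th 0.17846074634198214 ((12.388650894165039, 70.27899932861328), (52.3818473815918, 10.409072875976562), 80.71562957763672)
0.005 210 rho 0.03890266725891164 0.08942600409798594 fit [0.15729446 0.00241325] mean th 0.19610440466927198 centroid th 0.19429991149256906 ((12.043359756469727, 62.763267517089844), (50.93401336669922, 10.121365547180176), 80.71562194824219)
0.008 210 rho 0.029207327896230473 0.07721052939110619 fit [0.15729446 0.00365826] mean th 0.23161344031445777 centroid th 0.22663000476207082 ((11.52542495727539, 51.48966979980469), (48.76227569580078, 9.689807891845703), 80.71562957763672)
```

View pics/c6.png

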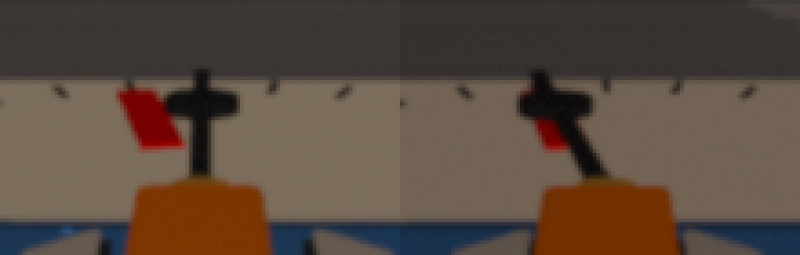

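The full red in w3 fits a slope of 0.157–0.162 and the resting pointer is vertical there, so the mark is about 0.165. I trim the rock from 0.18 to 0.165 and lower onto the stud.

>>> {"method": "carry_out", "body": {"series": [{"dx": 0, "dy": -2, "dz": -15, "ax": 0.015, "ay": 0, "az": 0, "gripper": 0.1}, {"dx": 0, "dy": -1, "dz": -16, "ax": 0, "ay": 0, "az": 0, "gripper": 0.1}, {"dx": 0, "dy": 0, "dz": -8, "ax": 0, "ay": 0, "az": 0, "gripper": 0.1}, {"dx": 0, "dy": 0, "dz": -4, "ax": 0, "ay": 0, "az": 0, "gripper": 0.1}, {"dx": 0, "dy": 0, "dz": -2, "ax": 0, "ay": 0, "az": 0, "gripper": 0.1}, {"dx": 0, "dy": 0, "dz": 0, "ax": 0, "ay": 0, "az": 0, "gripper": 0.1}, {"dx": 0, "dy": 0, "dz": 0, "ax": 0, "ay": 0, "az": 0, "gripper": 0.1}]}}

```text
time: 10.8
tool_pos: [0.5169, -0.1396, 0.2168]
eef_rot: [2.977, -0.0, 0.001]
force: [-1.1, -0.0, -3.8]
finger_gap: 0.0196
```

>>> {"method": "carry_out", "body": {"series": [{"dx": 0, "dy": 0, "dz": -2, "ax": 0, "ay": 0, "az": 0, "gripper": 0.1}, {"dx": 0, "dy": 0, "dz": -1, "ax": 0, "ay": 0, "az": 0, "gripper": 0.1}, {"dx": 0, "dy": 0, "dz": 0, "ax": 0, "ay": 0, "az": 0, "gripper": 0.1}]}}

```text
time: 11.18
tool_pos: [0.5168, -0.1396, 0.2134]
eef_rot: [2.977, -0.0, -0.0]
force: [0.1, 0.2, -3.8]
finger_gap: 0.02
```

>>> {"method": "carry_out", "body": {"series": [{"dx": 0, "dy": 0, "dz": -0.5, "ax": 0, "ay": 0, "az": 0, "gripper": 0.1}, {"dx": 0, "dy": 0, "dz": 0, "ax": 0, "ay": 0, "az": 0, "gripper": 0.1}]}}

```text
time: 11.42
tool_pos: [0.5169, -0.1396, 0.2131]
eef_rot: [2.977, -0.0, 0.0]
force: [-1.0, -0.3, -0.0]
finger_gap: 0.0195
```

>>> {"method": "carry_out", "body": {"series": [{"dx": 0, "dy": 0, "dz": -0.5, "ax": 0, "ay": 0, "az": 0, "gripper": 0.1}, {"dx": 0, "dy": 0, "dz": 0, "ax": 0, "ay": 0, "az": 0, "gripper": 0.1}]}}

```text
time: 11.68
tool_pos: [0.517, -0.1396, 0.213]
eef_rot: [2.976, -0.0, 0.001]
force: [-1.5, -0.1, 6.1]
finger_gap: 0.0199
```

Contact came at the predicted height. The stud load is now about 10 N (+6.1 against -3.7 in the air). I ease off slightly, let the pointer settle, and check.

>>> {"method": "carry_out", "body": {"series": [{"dx": 0, "dy": 0, "dz": 0.2, "ax": 0, "ay": 0, "az": 0, "gripper": 0.1}, {"dx": 0, "dy": 0, "dz": 0, "ax": 0, "ay": 0, "az": 0, "gripper": 0.1}, {"dx": 0, "dy": 0, "dz": 0, "ax": 0, "ay": 0, "az": 0, "gripper": 0.1}, {"dx": 0, "dy": 0, "dz": 0, "ax": 0, "ay": 0, "az": 0, "gripper": 0.1}, {"dx": 0, "dy": 0, "dz": 0, "ax": 0, "ay": 0, "az": 0, "gripper": 0.1}, {"dx": 0, "dy": 0, "dz": 0, "ax": 0, "ay": 0, "az": 0, "gripper": 0.1}, {"dx": 0, "dy": 0, "dz": 0, "ax": 0, "ay": 0, "az": 0, "gripper": 0.1}, {"dx": 0, "dy": 0, "dz": 0, "ax": 0, "ay": 0, "az": 0, "gripper": 0.1}, {"dx": 0, "dy": 0, "dz": 0, "ax": 0, "ay": 0, "az": 0, "gripper": 0.1}, {"dx": 0, "dy": 0, "dz": 0, "ax": 0, "ay": 0, "az": 0, "gripper": 0.1}, {"dx": 0, "dy": 0, "dz": 0, "ax": 0, "ay": 0, "az": 0, "gripper": 0.1}, {"dx": 0, "dy": 0, "dz": 0, "ax": 0, "ay": 0, "az": 0, "gripper": 0.1}]}}

```text
time: 13.18
tool_pos: [0.517, -0.1396, 0.2129]
eef_rot: [2.977, -0.0, 0.001]
force: [-2.0, 1.1, 5.3]
finger_gap: 0.0197
```

```bash
python3 - <<'E'
from dial import *
o=ctrl.get_obs();s=cap("scene","s7");w=cap("wrist","w7");g,X,Y,Z=pose(o)
print(o["time"],o["tool_pos"],o["force"],o["finger_gap"],"foot",g,"Z",Z,"X",X)
for c in(s,w): dial(c,g,X,Y,Z,.003)
A=cv2.resize(s["frame"][155:285,185:295],(440,520),interpolation=3)
B=cv2.resize(w["frame"][178:248,230:320],(360,280),interpolation=3)
im=np.zeros((520,800,3),np.uint8);im[:,:440]=A;im[:280,440:]=B
cv2.imwrite("pics/c7.png",im[:,:,::-1])
E
```

```text
13.175 [ 0.51696128 -0.13960349  0.21294059] [-2.0174885   1.11674166  5.26717184] 0.01968051508826544 foot [ 0.51702325 -0.16281984  0.07356094] Z [-4.38572259e-04  1.64305338e-01  9.86409430e-01] X [ 9.99999863e-01 -2.10668566e-04  4.79705642e-04]
red 17 median angle 0.166 pix [246.2 239.1] th range [0.113 0.182]
black 22 median angle 0.222 pix [247.2 235.9] th range [0.15  0.296]
red 59 median angle 0.21 pix [261.2 214.7] th range [0.168 0.255]
black 165 median angle 0.131 pix [264.4 208.7] th range [0.056 0.219]
```

View pics/c7.png

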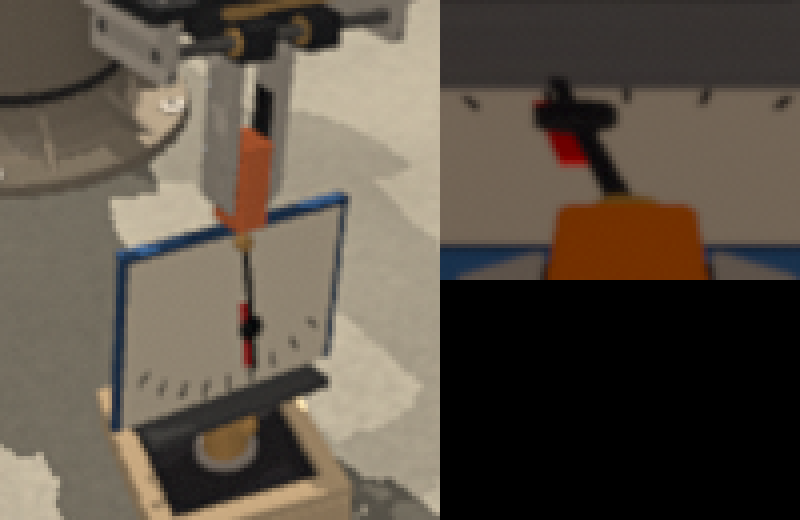

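In the final views the foot rests on the brass stud alone, clear of the rim. In the wrist crop the pointer tip (557,80) matches the red bar's centre column (about 551) to within about 0.02 rad. I wait one more second, then hand in.

>>> {"method": "carry_out", "body": {"series": [{"dx": 0, "dy": 0, "dz": 0, "ax": 0, "ay": 0, "az": 0, "gripper": 0.1}, {"dx": 0, "dy": 0, "dz": 0, "ax": 0, "ay": 0, "az": 0, "gripper": 0.1}, {"dx": 0, "dy": 0, "dz": 0, "ax": 0, "ay": 0, "az": 0, "gripper": 0.1}, {"dx": 0, "dy": 0, "dz": 0, "ax": 0, "ay": 0, "az": 0, "gripper": 0.1}, {"dx": 0, "dy": 0, "dz": 0, "ax": 0, "ay": 0, "az": 0, "gripper": 0.1}, {"dx": 0, "dy": 0, "dz": 0, "ax": 0, "ay": 0, "az": 0, "gripper": 0.1}, {"dx": 0, "dy": 0, "dz": 0, "ax": 0, "ay": 0, "az": 0, "gripper": 0.1}, {"dx": 0, "dy": 0, "dz": 0, "ax": 0, "ay": 0, "az": 0, "gripper": 0.1}]}}

```text
time: 14.28
tool_pos: [0.517, -0.1396, 0.213]
eef_rot: [2.977, -0.0, 0.001]
force: [-1.3, 1.9, 6.8]
finger_gap: 0.0202
```

```bash
python3 - <<'E'
from h import *
o=ctrl.get_obs();print(o["time"],o["force"],o["tool_pos"],o["finger_gap"])
if -2.5<o["force"][2]<13: print(ctrl.hand_in())
E
```

```text
14.275 [-1.28651288  1.91792627  6.81654743] [ 0.516968   -0.13960229  0.21295408] 0.020213009730664106
the job is handed in; nothing more can be done
None
```

I pressed the pad home, set the gauge on the stud with its pointer on the red mark, and handed the job in at 14.3 s. The gauge is still held there. The hand-in reports no verdict.

**Pad:** I pressed until it met its rigid stop. The fingertips were then about 34 mm up, and the pad looked level in the scene view. At that stop the wrist briefly read about 46 N through the fingertips. That is well below the 120 N wrist limit. The 40 N limit is for the arm or gripper body, and only the fingertips touched the pad.

**Gauge at hand-in:**
- **Position:** the foot middle is about 2 mm from the stud top in plan, at 73.6 mm height. The only thing under the gauge in the pictures was the stud.
- **Load:** about 10 N on the stud, which is within 0.5–20 N but only roughly "light".
- **Tilt:** rocked by 0.165 rad, with the dial upright to within 0.001 rad.

**Pointer and mark:** my readings of the mark disagreed a little, from 0.157 to 0.196 rad depending on the view and the assumed dial plane. The likely error at 0.165 is at most about 0.03 rad, inside the 0.06 rad allowed. I left about 2.5 s after the last movement for the pointer to settle, but did not measure its speed.

**Bystanders:** the arm never went near them, but I did not re-measure their positions.

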